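Hang the clipper-guard bin on the louvred panel

TASK

Hang the loose bin of clipper guards on the top louvre of the panel, in the empty stretch between the two bins already hanging there, so that its back lip has dropped down behind the louvre and the bin hangs straight and square against the panel. Keep both guards in the bin, and leave the two hanging bins and the other things on the bench where they are.

Things in the scene. Friction and masses are not known exactly. Their poses are not given: they have to be found in the camera images.
- bin: the bin to hang: grey plastic scoop-front bin standing on the bench, about 0.16 kg, two guards in it. Outside 110 mm deep (x), 64 mm wide (y), walls and floor 3 mm; back wall 75 mm tall, front 36 mm. Origin: centre of the underside; +x to the back wall (lip side), -x to the low front, z up
- bin_sides (a point): point midway between the bin's two parallel upright side walls, on its middle line, 5 mm behind its origin, 46 mm above its underside. The sides are 64 mm apart over their outer faces and 72 mm tall from the back to 15 mm in front of the bin's middle, then slope down to the front: they can be gripped together from above, a finger outside each
- bin_lip (a point): root of the bin's lip: middle of the lip's underside, 57.5 mm behind the bin's origin, 72 mm above its underside; rests on the louvre's upper edge when hung. The lip, 56 mm wide, is a hook open downward: 4 to 5 mm wide at the root, slanting outward to about 13 mm at its mouth, so it guides itself home as it goes down over a louvre
- bin_lip_tip (a point): lower tip of the lip, middle of its width: 60 mm above the bin's underside, 70 mm behind its origin, so about 15 mm behind the outer face of the back wall (which is 55 mm behind the origin)
- panel: off-white steel louvred panel fixed on the bench, 380 mm wide (y), sheet and side posts 238 mm high at most. Origin: at bench height, middle of the width, on the sheet's front face; -x points out of the front. Four 350 mm long louvres run along y, upper edges 80, 125, 170, 215 mm high; each ends in an upright tongue, 3 mm thick, 14 mm high, front face 24 mm before the sheet
- louvre_top (a point): middle of the upper edge of the top louvre's tongue: 22.5 mm in front of the sheet, 215 mm above the bench; axes as the panel's. Behind the tongue is an open slot 21 mm wide for the lip. A hung bin has its origin 79 to 81 mm in front of the sheet and 143 mm above the bench, axes parallel to the panel's (it may tip a few degrees), its back resting on the tongue below
- bin_clips: a bin like the loose one (same sizes, axes, origin), holding black clips, hanging loose on the top louvre on the panel's +y side, 105 to 145 mm from the panel's middle
- bin_combs: a bin like the loose one (same sizes, axes, origin), holding combs, hanging loose on the top louvre on the panel's -y side, 105 to 145 mm from the panel's middle. At least 145 mm of louvre is free between the two hung bins
- guard_long: black clipper guard (comb attachment) lying loose in the back half of the bin, 36 x 44 x 24 mm, origin at the centre of its underside
- guard_short: black clipper guard lying loose in the front half of the bin, 36 x 44 x 16 mm, origin at the centre of its underside
- clipper: bystander: matte black hair clipper with a steel blade, lying, 170 x 44 x 43 mm, origin at its underside
- trimmer: bystander: steel detail trimmer with a T blade, lying, 140 x 38 x 25 mm, origin at its underside
- clip: bystander: pink plastic sectioning clip, lying, about 120 x 14 x 22 mm, origin at its underside
- brush: bystander: wooden paddle brush lying bristles up, 235 x 80 x 34 mm, origin at its underside
- tin: bystander: closed round aluminium tin, 72 mm across, 28 mm high, standing on the bench in front of the panel, below the hanging bins; origin at its underside
- spray: bystander: white spray bottle standing, 66 mm across, 176 mm high, origin at its underside
There are look-alikes about, which are no part of the job. Leave any blue or red look-alike of the bin alone.

How it is judged:
At the end, for the whole second after the job is handed in: The bin hangs at rest on the top louvre between the two other bins: the root of its lip is within 6 mm of the louvre's upper edge front to back and no more than 5 mm above or 4 mm below it, the bin is within 8 degrees of level and of square to the panel, and both guards lie in it (z of bin_lip in the frame of louvre_top between -0.004 and 0.005 m and x of bin_lip in the frame of louvre_top between -0.006 and 0.006 m and y of bin in the frame of bin_clips below -0.06 m and y of bin in the frame of bin_combs above 0.06 m and angle between bin's own z axis and vertical below 0.14 rad and angle between the x axis of bin and the x axis of panel, either way round below 0.15 rad and linear speed of bin below 0.02 m/s and angular speed of bin below 0.2 rad/s and x of guard_long in the frame of bin between -0.055 and 0.055 m and y of guard_long in the frame of bin between -0.032 and 0.032 m and z of guard_long in the frame of bin between -0.002 and 0.06 m and x of guard_short in the frame of bin between -0.055 and 0.055 m and y of guard_short in the frame of bin between -0.032 and 0.032 m and z of guard_short in the frame of bin between -0.002 and 0.06 m); the robot touches nothing.
It fails at once if a bin that was already hanging is shifted by more than 20 mm or knocked off (distance of any of bin_clips, bin_combs from where it was at the start of the episode above 0.02 m).
It fails at once if another thing on the bench is shifted by more than 30 mm (distance of any of clipper, trimmer, clip, brush, tin, spray from where it was at the start of the episode above 0.03 m).
It also fails if it takes over 43 s, if anything falls off the work surface, if the arm or the gripper's body presses on something with over 40 N, if the wrist force passes 120 N, or if a joint passes its speed limit or range.

ROBOT

A 6-joint arm with a two-finger parallel gripper is mounted at the origin on the work surface. World frame = base frame: x ahead of the robot, y to its left, z up, the work surface at z = 0. Lengths are in m, angles in rad, forces in N, time in s.
With the tool pointing down it reaches from about 0.3 to 0.95 m from the base axis. Payload 3.1 kg.
Tool frame: the origin (TCP) lies at the very end of the fingers, on their centre line; the grasp point (between the pads) lies 19 mm behind it (r.grip_depth is the distance from the TCP to the grasp point, in m); z points along the fingers, y is the line along which they close (so a half turn about z gives the same grasp; the last joint's range is limited). The gripper opens to 85 mm and grips with 20 to 120 N. Pads are 22 mm wide; open, the fingers measure 114 mm over their backs; the gripper's body (76 mm by 85 mm) begins 54 mm behind the grasp point. The pads swing forward as they close: fully open they stand 13 mm farther back than shut.
Start: joints at [1.039, 0.308, 1.634, -0, 1.2, -0.07], TCP at [0.279, 0.56, 0.231] pointing down, gripper open.
Joint ranges: [-3.06, 3.06], [-0.79, 1.96], [0.05, 2.63], [-1.19, 4.34], [0.05, 2.64], [-2.94, 2.94]. Speed limits (rad/s): [2.79, 2.79, 3.14, 3.14, 3.14, 3.14].

INTERFACE

Orientations are given as a unit quaternion [x, y, z, w].
In Python, from plant import r gives the robot as it stands.
- The arm moves only by the tool play_rows, never from a script. Its argument "plan" is a list of rows, each a list of 6 numbers: the shift along the tool's x, y, z in cm, then the turn, a rotation vector about the tool's x, y, z in rad. A call has 1 to 8 rows; each row is the pose to reach, as a shift and turn from the pose commanded when the call began, along the tool's axes at that moment; what a row does not reach only later rows make up. A row lasts 1/10 s, in which the tool goes at most 50 mm and 8.59 degrees, less where a joint would pass 70% of its speed; a pose out of reach is approached as far as the arm can. A call with a gripper value outside its range is refused whole. "jaw" is the closure, from -1 (fully open) to 1 (shut), set as the call begins (left out, the last holds). The fingers move at their own pace and stop on an object; "squeeze" is the grip in N (left out, the last holds). Time passes only in rows, so rows that repeat a pose let the fingers close. It gives the time, the measured TCP pose, the force, the opening and the grip force at its end, in the units of the state.
- r.get_obs(): the state, without advancing time (a new reading comes with each control period).
- r.capture(name): name is "scene" or "top"; returns the picture (400x640x3 uint8, red, green, blue); there is no depth.
- r.get_calibration(name): a dict with "K" (3x3 intrinsics, pixels), "distortion" ([k1, k2, p1, p2, k3] as OpenCV has them; the pictures are not rectified), "R" (3x3) and "t" (3): a world point X has camera coordinates R X + t. Camera axes: x right, y down, z forward; pixel columns grow to the right and rows downward; lengths in m; the calibration is good to about 2 mm. A picture is of the moment at which its call begins. get_calibration takes no time and is no camera call.
- r.close_job(): hands the job in; it is judged then, once.
The state is a dict: "clock": time; "joint_positions": joint angles; "qd": joint speeds; "tau": joint torques, N m; "tcp_pos": TCP position; "eef_rot": TCP orientation; "contact_force": force on the tool from outside, world axes, zero at the start; "moment": the same for the moment, N m; "opening": opening from 0.0 (shut) to 1.0 (fully open); "finger_force": force on a finger pad.
Only numpy, scipy, OpenCV 4.12 (cv2) and the standard library are available. Lean on these libraries where they do the work, as an engineer would, in place of code of your own. Each camera call takes 0.05 s, during which the arm holds its last target. There are 200 camera calls.

## Working session

There is one attempt and no reset: what is moved stays moved. The work goes in short steps, Python scripts to look and compute and a tool call to move; the robot and the scene stay as the last step left them, time stands still between calls to the robot, and variables do not carry over. Pictures are saved under pics/ and viewed, at most 10 in all, crops included, and the job is handed in when it is done.

Besides the shell and the picture viewer there is one more tool, called after ">>>" in YAML: its name, and indented under it one key for each argument. play_rows: Moves the arm, as the interface text tells. Its arguments: {"type":"object","properties":{"plan":{"type":"array"},"jaw":{"type":"number"},"squeeze":{"type":"number"}},"required":["plan"]}

```bash
mkdir -p pics; ls; python3 - <<'E'
from plant import r
import cv2
for n in("scene","top"):
    im=r.capture(n); cv2.imwrite(f"pics/{n}0.png",im[:,:,::-1])
    c=r.get_calibration(n); print(n,c)
    import numpy as np
    print(-np.array(c["R"]).T@np.array(c["t"]))
print(r.get_obs())
E
```

```text
pics
scene {'K': array([[408.99155195,   0.        , 320.05356919],
       [  0.        , 408.99155195, 200.28006936],
       [  0.        ,   0.        ,   1.        ]]), 'distortion': array([-0.02822434,  0.        ,  0.        ,  0.        ,  0.        ]), 'R': array([[ 0.0559338 ,  0.99841855, -0.00563943],
       [ 0.79192137, -0.04780377, -0.608749  ],
       [-0.60805589,  0.02958366, -0.79334283]]), 't': array([ 0.04041084, -0.38760671,  1.63393805])}
[ 1.29821935 -0.10721387  1.06054573]
top {'K': array([[452.37600709,   0.        , 319.0493394 ],
       [  0.        , 452.37600709, 197.35303527],
       [  0.        ,   0.        ,   1.        ]]), 'distortion': array([0.01671412, 0.        , 0.        , 0.        , 0.        ]), 'R': array([[ 0.020386  , -0.99964134, -0.01736657],
       [-0.98074426, -0.01662009, -0.19458794],
       [ 0.19422951,  0.02099903, -0.98073133]]), 't': array([-0.05825298,  0.6158383 ,  1.19575436])}
[ 0.37291664 -0.07310648  1.29153681]
{'clock': 0.1, 'joint_positions': array([ 1.03932462e+00,  3.08899711e-01,  1.63508232e+00, -3.80205002e-05,
        1.19968694e+00, -6.97034080e-02]), 'qd': array([-0.00015922, -0.00098578, -0.00308003, -0.00019103, -0.00080984,
       -0.0003905 ]), 'tau': array([-1.09967754e-03, -4.16412592e+01, -2.77643323e+01, -1.10523688e-04,
        4.05053463e-03, -8.14070688e-06]), 'tcp_pos': array([0.2781117 , 0.55887309, 0.23016227]), 'eef_rot': array([ 2.28831447e-01,  9.73465506e-01, -9.96853972e-04, -2.90464671e-04]), 'contact_force': array([-0.3755205 , -0.08305851,  0.09410499]), 'moment': array([-0.08212748, -0.07446494, -0.00449829]), 'finger_force': 0.0, 'opening': 1.0006009169022896}
```

View pics/scene0.png

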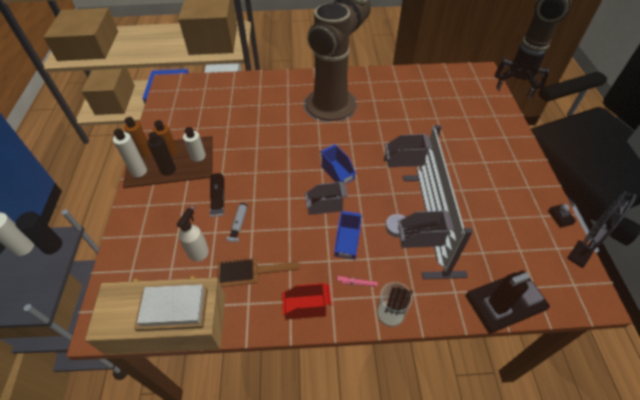

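View pics/top0.png

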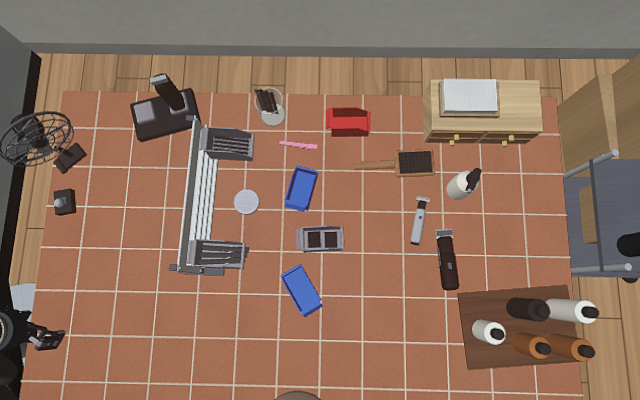

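Scene view: the grey loose bin is at about (326,198) and the panel at (440,200). Top view: the bin is at (321,239) and the panel's top edge runs from (190,125) to (180,270), with hung bins at (227,144) and (217,254). Next I'll zoom in.

```bash
python3 - <<'E'
import cv2
t=cv2.imread("pics/top0.png"); s=cv2.imread("pics/scene0.png")
cv2.imwrite("pics/tz.png",cv2.resize(t[110:285,160:360],None,fx=4,fy=3.4*4/3.4,interpolation=cv2.INTER_CUBIC)[:600])
cv2.imwrite("pics/sz.png",cv2.resize(s[120:270,290:480],None,fx=4,fy=4,interpolation=cv2.INTER_CUBIC))
E
```

```text
(no output)
```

View pics/tz.png

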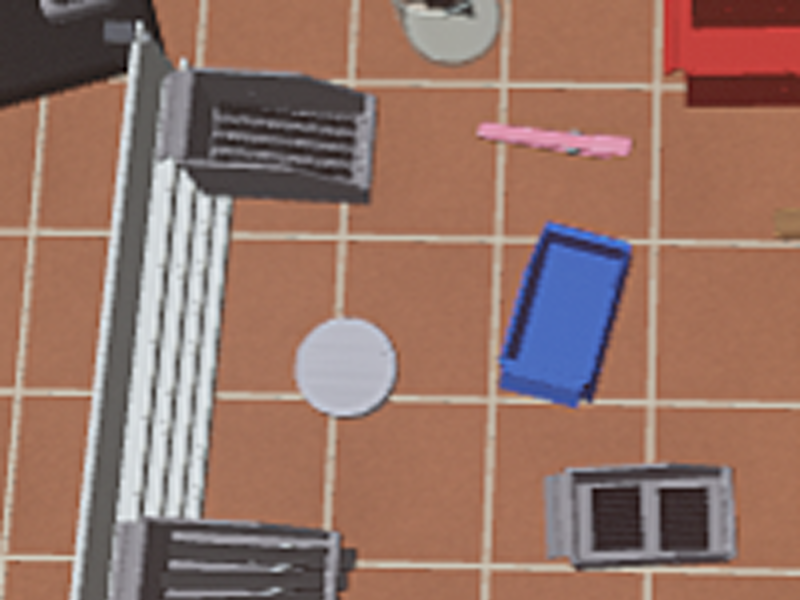

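View pics/sz.png

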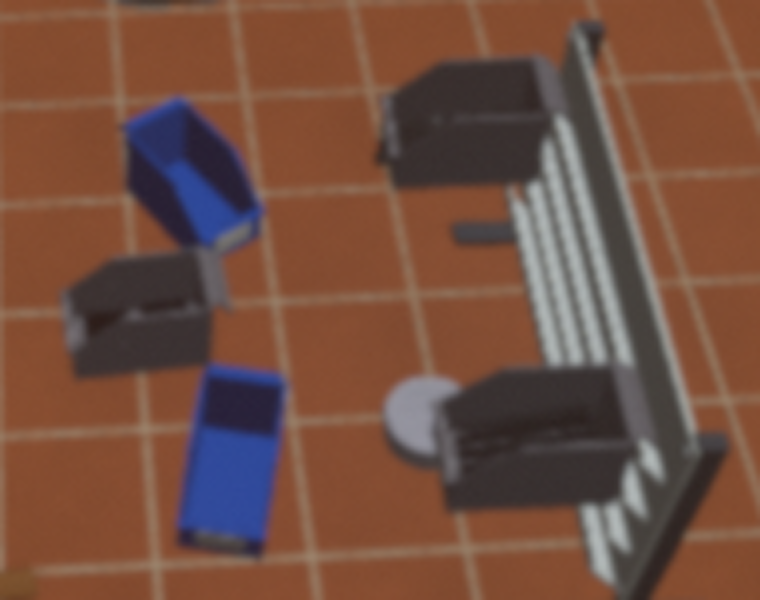

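```bash
cat > h.py <<'E'
import numpy as np,cv2
from plant import r
C={n:r.get_calibration(n) for n in("scene","top")}
def ray(n,p):
    c=C[n]; u=cv2.undistortPoints(np.array([[p]],float),c["K"],c["distortion"])[0,0]
    R=np.array(c["R"]); d=R.T@np.array([u[0],u[1],1]); return -R.T@np.array(c["t"]),d/np.linalg.norm(d)
def onz(n,p,z):
    o,d=ray(n,p); return o+d*(z-o[2])/d[2]
def tri(pt,ps):
    o1,d1=ray("top",pt);o2,d2=ray("scene",ps)
    s=np.linalg.lstsq(np.stack([d1,-d2],1),o2-o1,rcond=None)[0]
    a=o1+s[0]*d1;b=o2+s[1]*d2; return (a+b)/2,np.linalg.norm(a-b)
def proj(n,X):
    c=C[n]; return cv2.projectPoints(np.array([X],float),cv2.Rodrigues(np.array(c["R"]))[0],np.array(c["t"]),c["K"],c["distortion"])[0][0,0]
def tile(n,im,x0,y0,w,h,f):
    t=cv2.resize(im[y0:y0+h,x0:x0+w],None,fx=f,fy=f,interpolation=cv2.INTER_CUBIC)
    for k in range(0,w,10): cv2.line(t,(k*f+f//2,0),(k*f+f//2,8),(0,255,0),1);cv2.putText(t,str(x0+k),(k*f,18),0,.33,(0,255,0),1)
    for k in range(0,h,10): cv2.line(t,(0,k*f+f//2),(8,k*f+f//2),(0,255,0),1);cv2.putText(t,str(y0+k),(9,k*f+6),0,.33,(0,255,0),1)
    return t
E
python3 - <<'E'
from h import *
t=cv2.imread("pics/top0.png"); s=cv2.imread("pics/scene0.png")
T=[tile(0,t,x,y,44,50,6) for x,y in((291,215),(180,230),(186,112))]
S=[tile(0,s,x,y,44,50,6) for x,y in((304,172),(400,124),(416,200))]
cv2.imwrite("pics/q.png",np.vstack([np.hstack(T),np.hstack(S)]))
E
```

```text
(no output)
```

View pics/q.png

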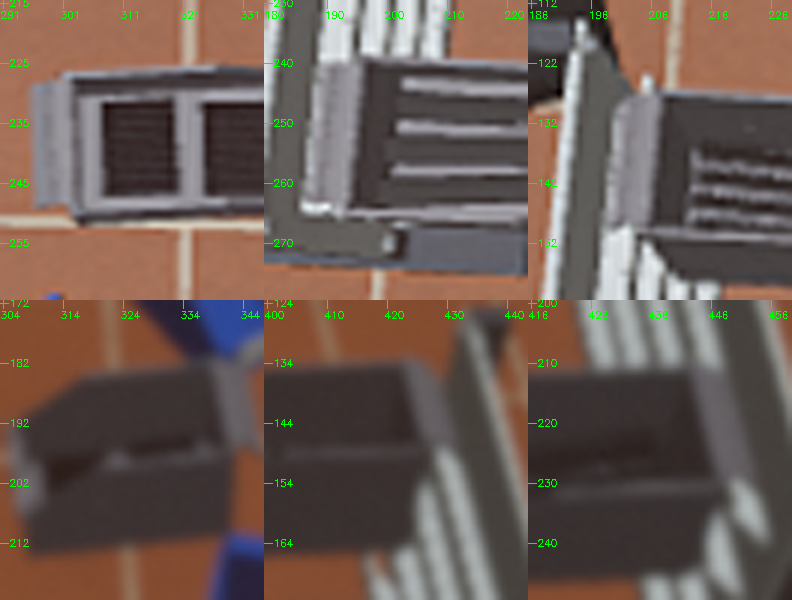

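```bash
python3 - <<'E'
from h import *
np.set_printoptions(precision=4,suppress=True)
D={"loose":[((302,228),(338.5,182.3)),((302.7,249),(342.3,196.5)),((296.2,228.2),(346.5,196.5)),((297.2,248.7),(343.2,181.8))],
"clips":[((195.2,239.5),(427.7,147.7)),((193,264.5),(423,134.3)),((188.5,239.5),(430.5,147.7)),((185.8,264.5),(426.3,133.8))],
"combs":[((207.5,127.3),(447.8,231.2)),((205.8,149.8),(442.5,211.2)),((200.5,127.8),(452.8,229.5)),((198.3,149),(447.2,210.3))]}
D["loose"][0]=((302,228),(342.3,196.5));D["loose"][1]=((302.7,249),(338.5,182.3))
for k,v in D.items():
    print(k); z=.075 if k=="loose" else .218
    for (a,b),h in zip(v,(z,z,z-.012,z-.012)): print(*tri(a,b),"top@z",onz("top",a,h)[:2],"scene@z",onz("scene",b,h)[:2])
z2=lambda x,y:(x/4+160-.375,y/4+110-.375)
for p in((155,165),(170,165),(122,520),(140,515)): print("louvre",onz("top",z2(*p),.215))
E
```

```text
loose
[ 0.5291 -0.0018  0.0707] 0.0010978198071255065 top@z [ 0.5285 -0.0026] scene@z [ 0.5324 -0.0017]
[ 0.4721 -0.0071  0.0713] 0.002357108162370086 top@z [ 0.4719 -0.0061] scene@z [ 0.4752 -0.0086]
[0.5284 0.0127 0.0689] 0.0016823261621078357 top@z [0.5292 0.0139] scene@z [0.5239 0.0125]
[0.4725 0.0077 0.0731] 0.0022938718358823324 top@z [0.4734 0.0095] scene@z [0.464  0.0077]
clips
[0.4784 0.2446 0.2158] 0.001775621921558017 top@z [0.4781 0.243 ] scene@z [0.4804 0.2446]
[0.4193 0.2451 0.213 ] 0.0003908119442083281 top@z [0.4191 0.2438] scene@z [0.4246 0.2428]
[0.4777 0.2569 0.2153] 0.005675614265626871 top@z [0.479  0.2628] scene@z [0.4692 0.2578]
[0.4185 0.2583 0.2144] 0.006949297955899281 top@z [0.4193 0.2646] scene@z [0.4106 0.2582]
combs
[0.7623 0.235  0.2106] 3.998342573630198e-05 top@z [0.7596 0.2329] scene@z [0.7669 0.232 ]
[0.7026 0.235  0.2128] 0.0008413739811055902 top@z [0.7009 0.2331] scene@z [0.7062 0.2334]
[0.7594 0.2498 0.213 ] 0.00393856169204458 top@z [0.7623 0.254 ] scene@z [0.7551 0.2506]
[0.7027 0.2496 0.2163] 0.0053531458358760785 top@z [0.7064 0.2555] scene@z [0.6957 0.2511]
louvre [0.6988 0.2523 0.215 ]
louvre [0.6989 0.2429 0.215 ]
louvre [0.4779 0.2561 0.215 ]
louvre [0.4811 0.2455 0.215 ]
```

Triangulated points give lip height 71–73 mm on the loose bin and 213–216 mm on the louvre, as they should be. Next are yaws, centre and the grasp move.

```bash
python3 - <<'E'
from h import *
np.set_printoptions(precision=4,suppress=True)
z2=lambda x,y:(x/4+160-.375,y/4+110-.375)
for p in((135,40),(130,110),(108,300),(97,420),(78,590)): print("sheet",onz("top",z2(*p),.238))
B=[onz("top",p,z) for p,z in(((301.5,226.8),.075),((343,226.1),.036),((302.7,251.3),.07),((343.9,249.6),.036))]
for b in B: print(b)
for i,j in((0,1),(2,3)): d=B[i]-B[j]; print("dir",np.degrees(np.arctan2(d[1],d[0])),np.linalg.norm(d[:2]))
# mask of loose bin
t=cv2.imread("pics/top0.png"); hsv=cv2.cvtColor(t,cv2.COLOR_BGR2HSV)
m=((hsv[...,1]<70)).astype(np.uint8); m[:,:290]=0;m[:,350:]=0;m[:215]=0;m[262:]=0
m=cv2.morphologyEx(m,cv2.MORPH_OPEN,np.ones((5,5)))
c=max(cv2.findContours(m,0,2)[0],key=cv2.contourArea); print(cv2.minAreaRect(c),cv2.contourArea(c)); print(cv2.approxPolyDP(c,2,True)[:,0].tolist())
E
```

```text
sheet [0.7717 0.2634 0.238 ]
sheet [0.7266 0.2632 0.238 ]
sheet [0.6073 0.2675 0.238 ]
sheet [0.5345 0.2684 0.238 ]
sheet [0.4346 0.2715 0.238 ]
[ 0.5317 -0.0012  0.075 ]
[ 0.5409 -0.1148  0.036 ]
[ 0.4661 -0.006   0.07  ]
[ 0.4756 -0.1179  0.036 ]
dir 94.61023393049196 0.113946692117782
dir 94.82321263508156 0.11231294636577353
((319.5, 239.0), (26.0, 47.0), 90.0) 1097.0
[[296, 229], [297, 248], [305, 252], [333, 250], [336, 242], [337, 249], [343, 249], [342, 227], [310, 226]]
```

```bash
cat >> h.py <<'E'
from scipy.spatial.transform import Rotation as Ro
def goal(p,yawdeg):
    o=r.get_obs(); R0=Ro.from_quat(o["eef_rot"]); a=np.radians(yawdeg)
    y=np.array([np.cos(a),np.sin(a),0]); z=np.array([0,0,-1.]); x=np.cross(y,z)
    R1=Ro.from_matrix(np.stack([x,y,z],1))
    print("shift cm",np.round(R0.inv().apply(np.array(p)-o["tcp_pos"])*100,2),"rot",np.round((R0.inv()*R1).as_rotvec(),4))
E
python3 - <<'E'
from h import *
goal([.278,.559,.34],63.5)
goal([.40,.25,.34],30)
goal([.5036,-.0535,.15],4.7)
E
```

```text
shift cm [  0.02  -0.02 -10.98] rot [-0.0021 -0.0001  0.0008]
shift cm [-24.67 -22.24 -10.94] rot [-2.000e-03  5.000e-04  5.854e-01]
shift cm [-47.47 -44.76   8.1 ] rot [-1.900e-03  1.000e-03  1.027e+00]
```

>>> play_rows:
  plan:
    - [0, 0, -5, 0, 0, 0.1]
    - [-2, -2, -9, 0, 0, 0.2]
    - [-6, -5, -11, 0, 0, 0.3]
    - [-10, -8.5, -11, 0, 0, 0.4]
    - [-13.5, -12, -11, 0, 0, 0.5]
    - [-17, -15.5, -11, 0, 0, 0.59]
    - [-21, -19, -11, 0, 0, 0.59]
    - [-24.7, -22.2, -11, 0, 0, 0.59]
  jaw: -1

```text
clock: 0.9
tcp_pos: [0.3976, 0.2559, 0.3409]
eef_rot: [0.502, 0.865, -0.0, -0.0]
contact_force: [0.8, 0.0, -0.0]
opening: 1.001
finger_force: 0.0
```

```bash
python3 - <<'E'
from h import *
o=r.get_obs();print(o["clock"],o["tcp_pos"],o["joint_positions"]); goal([.5036,-.0535,.15],4.7)
E
```

```text
0.9 [0.39764849 0.25591515 0.34092961] [ 4.79798628e-01 -8.07545015e-02  1.84375630e+00 -1.14086277e-04
  1.37880581e+00 -3.97592814e-02]
shift cm [-32.12  -6.16  19.1 ] rot [-2.000e-04  1.000e-04  4.375e-01]
```

>>> play_rows:
  plan:
    - [-4.5, -1, 0.5, 0, 0, 0.1]
    - [-9, -2, 2, 0, 0, 0.2]
    - [-13.5, -3, 4, 0, 0, 0.3]
    - [-18, -4, 6, 0, 0, 0.4]
    - [-22.5, -5, 8, 0, 0, 0.4375]
    - [-26.5, -5.5, 11, 0, 0, 0.4375]
    - [-30, -5.9, 14, 0, 0, 0.4375]
    - [-31.7, -6, 17, 0, 0, 0.4375]

```text
clock: 1.7
tcp_pos: [0.5036, -0.05, 0.1701]
eef_rot: [0.679, 0.734, -0.0, 0.001]
contact_force: [-0.2, 0.9, -0.9]
opening: 0.999
finger_force: 0.0
```

>>> play_rows:
  plan:
    - [0, 0, 1, 0, 0, 0]
    - [0, 0, 2, 0, 0, 0]
    - [0, 0, 2, 0, 0, 0]

```text
clock: 2.0
tcp_pos: [0.5017, -0.0461, 0.1503]
eef_rot: [0.677, 0.736, -0.001, -0.001]
contact_force: [0.2, -0.2, -0.1]
opening: 1.004
finger_force: 0.0
```

```bash
python3 - <<'E'
from h import *
o=r.get_obs();print(o["clock"],o["tcp_pos"],o["joint_positions"]); goal([.5036,-.0535,.026],4.7)
im=r.capture("scene")[:,:,::-1]; t=r.capture("top")[:,:,::-1]
cv2.imwrite("pics/a.png",np.hstack([tile(0,im,290,130,80,100,5),tile(0,t,280,185,80,100,5)]))
E
```

```text
2.0 [ 0.50167499 -0.04614133  0.15026859] [-1.78373274e-01  1.75432864e-01  1.98057995e+00  3.86479569e-04
  9.88283907e-01 -2.60833553e-01]
shift cm [-0.76  0.16 12.43] rot [-0.0025 -0.001   0.0002]
```

View pics/a.png

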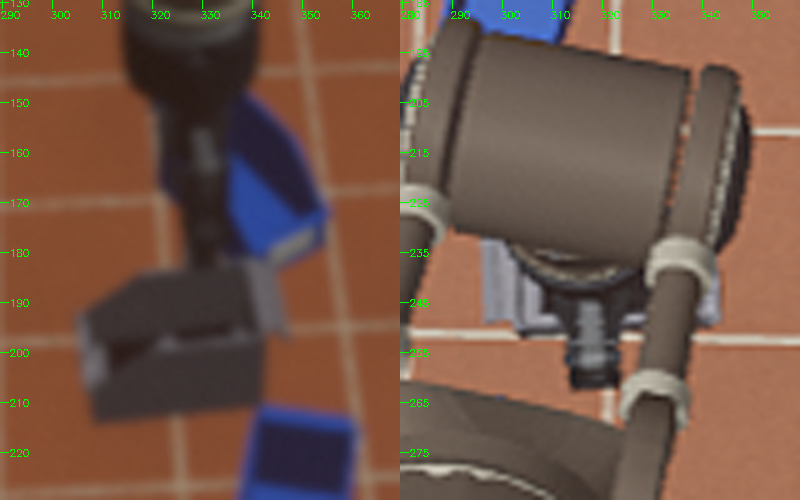

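Scene view: the gripper is edge-on above the bin, near finger tip at about (330,180), bin undisturbed at (325,195). Top view: a finger is at (317,258), in line with the bin's middle. Descending.

>>> play_rows:
  plan:
    - [-0.76, 0.16, 3, 0, 0, 0]
    - [-0.76, 0.16, 6, 0, 0, 0]
    - [-0.76, 0.16, 9, 0, 0, 0]
    - [-0.76, 0.16, 11, 0, 0, 0]
    - [-0.76, 0.16, 12.2, 0, 0, 0]
    - [-0.76, 0.16, 12.4, 0, 0, 0]
    - [-0.76, 0.16, 12.4, 0, 0, 0]

```text
clock: 2.8
tcp_pos: [0.5061, -0.0543, 0.0282]
eef_rot: [0.677, 0.736, 0.0, 0.001]
contact_force: [0.6, -0.6, 0.1]
opening: 1.003
finger_force: 0.0
```

>>> play_rows:
  plan:
    - [0, 0, 0, 0, 0, 0]
    - [0, 0, 0, 0, 0, 0]
    - [0, 0, 0, 0, 0, 0]
    - [0, 0, 0, 0, 0, 0]
    - [0, 0, 0, 0, 0, 0]
    - [0, 0, 0, 0, 0, 0]
    - [0, 0, 0, 0, 0, 0]
    - [0, 0, 0, 0, 0, 0]
  jaw: 1
  squeeze: 30

```text
clock: 3.6
tcp_pos: [0.5062, -0.0547, 0.0288]
eef_rot: [0.678, 0.735, 0.001, 0.001]
contact_force: [-1.3, 0.6, 6.8]
opening: 0.741
finger_force: 35.1
```

>>> play_rows:
  plan:
    - [0, 0, -1, 0, 0, 0]
    - [0, 0, -3, 0, 0, 0]
    - [0, 0, -6, 0, 0, 0]
    - [0, 0, -10, 0, 0, 0]
    - [0, 0, -14, 0, 0, 0]
    - [0, 0, -18, 0, 0, 0]
    - [0, 0, -22, 0, 0, 0]
    - [0, 0, -22, 0, 0, 0]

```text
clock: 4.4
tcp_pos: [0.5094, -0.0554, 0.2545]
eef_rot: [0.678, 0.735, 0.004, 0.006]
contact_force: [1.2, -0.9, -2.0]
opening: 0.75
finger_force: 34.4
```

```bash
python3 - <<'E'
from h import *
o=r.get_obs();print(o["clock"],o["tcp_pos"],o["opening"],o["finger_force"],o["contact_force"],o["moment"])
# lip root target: TCP relative to root in bin frame
goal([.588,.14,.26],-1.5)
im=r.capture("scene")[:,:,::-1]; t=r.capture("top")[:,:,::-1]
print(proj("scene",[.5,0,.28]),proj("top",[.5,0,.28]))
cv2.imwrite("pics/b.png",np.hstack([tile(0,im,275,70,100,120,4),tile(0,t,250,180,100,120,4)]))
cv2.imwrite("pics/b_s.png",im)
E
```

```text
4.4 [ 0.50936056 -0.05539837  0.2545039 ] 0.749525576048678 34.442432024516165 [ 1.23313158 -0.87137748 -1.9709177 ] [ 0.01447893 -0.07880337  0.0071946 ]
shift cm [18.83  9.43 -0.49] rot [0.0137 0.0031 0.1076]
[344.69829762 140.47642833] [295.53486797 228.89141536]
```

View pics/b.png

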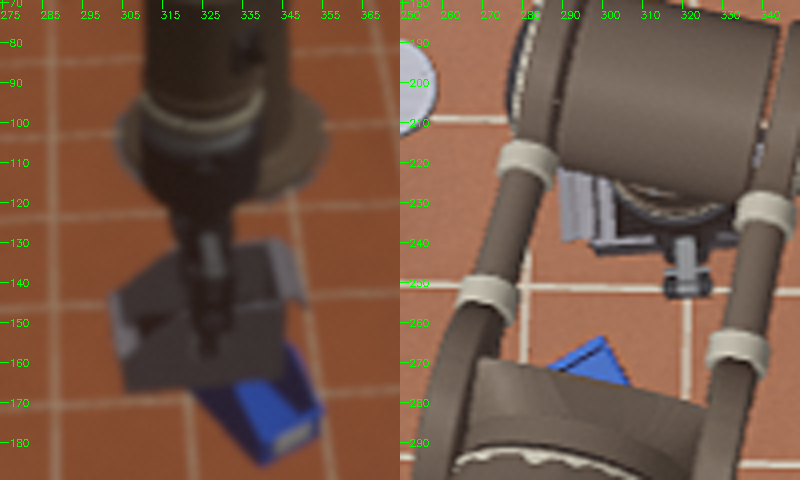

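```bash
python3 - <<'E'
from h import *
np.set_printoptions(precision=4,suppress=True)
print(tri((290.1,222.1),(351.6,145.4)),tri((291.4,239.6),(348.9-2,129.1)))
print(onz("top",(290.1,222.1),.286),onz("top",(291.4,239.6),.286),onz("scene",(351.6,145.4),.286))
print(tri((298.7,221),(345.9,145.9)),tri((299.7,240.5),(341.6,129.6)))
print(onz("top",(298.7,221),.301),onz("top",(299.7,240.5),.301),onz("scene",(345.9,145.9),.301),onz("scene",(341.6,129.6),.301))
E
```

```text
(array([0.5159, 0.0152, 0.276 ]), np.float64(0.004250397963272513)) (array([0.474 , 0.0074, 0.297 ]), np.float64(0.0005561755793443565))
[0.5143 0.0122 0.286 ] [0.4751 0.008  0.286 ] [0.5258 0.0158 0.286 ]
(array([ 0.5187, -0.0024,  0.2778]), np.float64(0.008035693274201318)) (array([ 0.4727, -0.0088,  0.2948]), np.float64(0.004506303129315402))
[ 0.515 -0.008  0.301] [ 0.4719 -0.0114  0.301 ] [ 0.5417 -0.0016  0.301 ] [ 0.4794 -0.0074  0.301 ]
```

```bash
python3 - <<'E'
from h import *
goal([.5886,.1905,.23],-1.5)
E
```

```text
shift cm [23.76 10.29  1.85] rot [0.0023 0.0005 0.1075]
```

>>> play_rows:
  plan:
    - [3, 1.3, 0, 0, 0, 0.015]
    - [7, 3, 0, 0, 0, 0.03]
    - [11, 4.8, 0, 0, 0, 0.05]
    - [15, 6.5, 0.5, 0, 0, 0.07]
    - [18.5, 8, 1, 0, 0, 0.09]
    - [21, 9.1, 1.85, 0, 0, 0.1075]
    - [22.8, 9.9, 1.85, 0, 0, 0.1075]
    - [23.7, 10.3, 1.85, 0, 0, 0.1075]

```text
clock: 5.3
tcp_pos: [0.5869, 0.1906, 0.2262]
eef_rot: [0.716, 0.699, -0.003, -0.001]
contact_force: [-5.2, -12.6, 3.4]
opening: 0.746
finger_force: 35.0
```

>>> play_rows:
  plan:
    - [0, 0, 0, 0, 0, 0]
    - [0, 0, 0, 0, 0, 0]
    - [0, 0, 0, 0, 0, 0]
    - [0, 0, 0, 0, 0, 0]

```text
clock: 5.7
tcp_pos: [0.5886, 0.1892, 0.2293]
eef_rot: [0.717, 0.697, 0.0, 0.0]
contact_force: [1.0, -0.5, -3.5]
opening: 0.748
finger_force: 34.7
```

```bash
python3 - <<'E'
from h import *
o=r.get_obs();print(o["clock"],o["tcp_pos"],o["eef_rot"],o["opening"],o["finger_force"],o["contact_force"])
goal([.5886,.1905,.23],-1.5)
im=r.capture("scene")[:,:,::-1]; t=r.capture("top")[:,:,::-1]
cv2.imwrite("pics/c_s.png",im);cv2.imwrite("pics/c_t.png",t)
cv2.imwrite("pics/c.png",np.hstack([tile(0,im,385,110,80,120,5),tile(0,t,170,130,80,120,5)]))
E
```

```text
5.7 [0.5886226  0.1891521  0.22932273] [7.16716719e-01 6.97364286e-01 4.04257726e-04 1.83891381e-04] 0.7480292490745454 34.68401238787919 [ 1.04817763 -0.46448172 -3.46565368]
shift cm [ 0.13 -0.01 -0.07] rot [ 0.0008 -0.0003 -0.0012]
```

View pics/c.png

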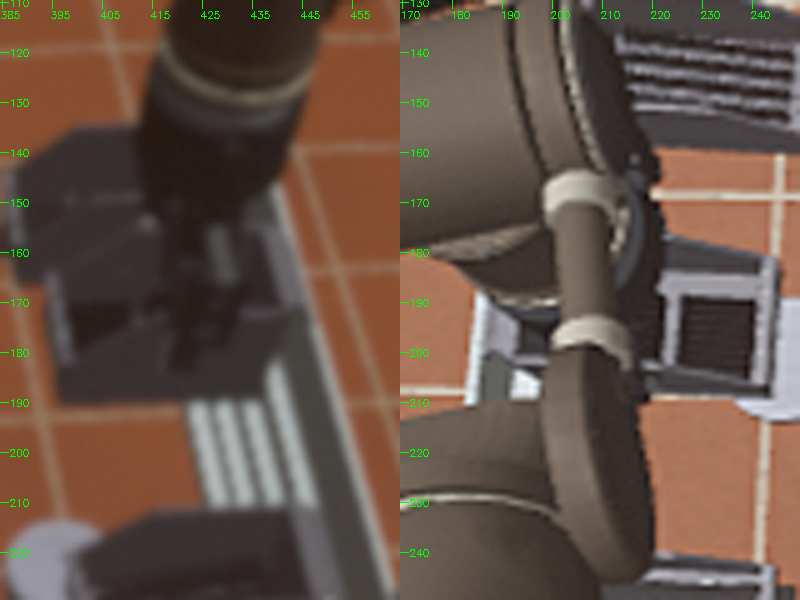

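```bash
python3 - <<'E'
from h import *
np.set_printoptions(precision=4,suppress=True)
print("innerback s",onz("scene",(442.6,171.9),.276),onz("scene",(437,154.6),.276))
print("tip s",onz("scene",(385+305/5-.4,110+310/5-.4),.262))
f=onz("top",(244.5,181.2),.237),onz("top",(243.6,208.6),.237);print("front",f, "root=",(f[0][1]+f[1][1])/2+.1125)
print("tip top",onz("top",(186.3,188),.261), onz("top",(170+518/5,130+330/5),.276))
print("expected root",.1892+.054)
E
```

```text
innerback s [0.6245 0.2397 0.276 ] [0.5634 0.2395 0.276 ]
tip s [0.6119 0.254  0.262 ]
front (array([0.6182, 0.1292, 0.237 ]), array([0.5515, 0.1278, 0.237 ])) root= 0.24100010874907207
tip top [0.5941 0.2602 0.261 ] [0.5754 0.053  0.276 ]
expected root 0.2432
```

Bin is straight above the louvre, its lip level with the line of the hung lips (scene lip edge at (443,172)). The measured root y ≈ 0.243 against the louvre at 0.2445. I'll back off 2 mm to centre the lip's mouth and lower.

>>> play_rows:
  plan:
    - [-0.1, 0, 0.8, 0, 0, 0]
    - [-0.2, 0, 1.8, 0, 0, 0]
    - [-0.2, 0, 2.8, 0, 0, 0]
    - [-0.2, 0, 3.6, 0, 0, 0]
    - [-0.2, 0, 4.0, 0, 0, 0]
    - [-0.2, 0, 4.0, 0, 0, 0]
    - [-0.2, 0, 4.0, 0, 0, 0]

```text
clock: 6.5
tcp_pos: [0.5886, 0.1882, 0.1888]
eef_rot: [0.716, 0.698, 0.0, 0.0]
contact_force: [0.3, 0.7, -2.3]
opening: 0.75
finger_force: 34.7
```

>>> play_rows:
  plan:
    - [0, 0, 0.2, 0, 0, 0]
    - [0, 0, 0.4, 0, 0, 0]
    - [0, 0, 0.6, 0, 0, 0]
    - [0, 0, 0.8, 0, 0, 0]
    - [0, 0, 1.0, 0, 0, 0]
    - [0, 0, 1.0, 0, 0, 0]

```text
clock: 7.1
tcp_pos: [0.588, 0.1879, 0.1783]
eef_rot: [0.716, 0.698, -0.0, -0.0]
contact_force: [0.1, -0.1, -3.1]
opening: 0.747
finger_force: 34.7
```

>>> play_rows:
  plan:
    - [0, 0, 0.1, 0, 0, 0]
    - [0, 0, 0.2, 0, 0, 0]
    - [0, 0, 0.3, 0, 0, 0]
    - [0, 0, 0.4, 0, 0, 0]
    - [0, 0, 0.5, 0, 0, 0]
    - [0, 0, 0.5, 0, 0, 0]

```text
clock: 7.7
tcp_pos: [0.5883, 0.188, 0.1736]
eef_rot: [0.716, 0.698, -0.0, -0.0]
contact_force: [-0.5, 0.0, -1.8]
opening: 0.749
finger_force: 34.7
```

```bash
python3 - <<'E'
from h import *
o=r.get_obs();print(o["tcp_pos"],o["eef_rot"],o["contact_force"],o["moment"])
im=r.capture("scene")[:,:,::-1]; t=r.capture("top")[:,:,::-1]
cv2.imwrite("pics/d.png",np.hstack([tile(0,im,385,120,80,110,5),tile(0,t,170,140,80,110,5)]))
E
```

```text
[0.58825162 0.18803043 0.1735711 ] [ 7.16238450e-01  6.97855609e-01 -1.50122111e-04 -9.76145744e-05] [-0.53029391  0.04290013 -1.81416654] [-0.03622826  0.00737928 -0.02209853]
```

View pics/d.png

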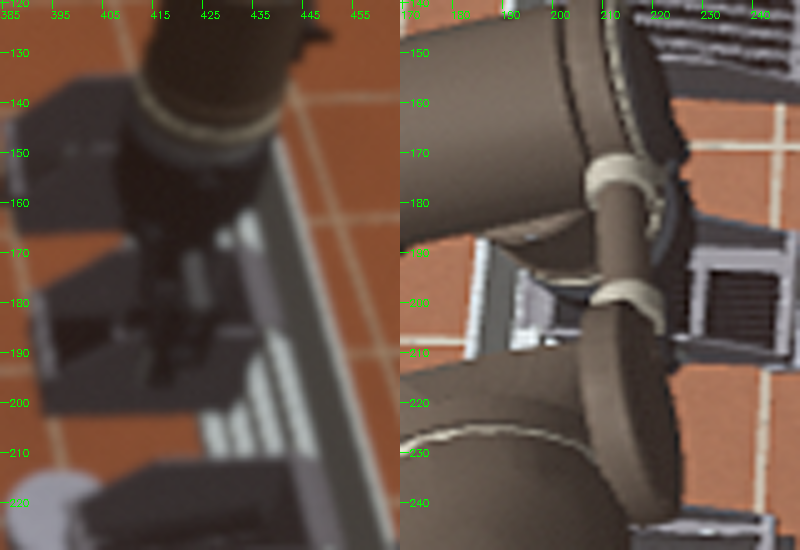

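Scene: lip at about (438,180) covers the top white stripe, which reappears on both sides; looks engaged. Lowering until the weight is taken.

>>> play_rows:
  plan:
    - [0, 0, 0.1, 0, 0, 0]
    - [0, 0, 0.15, 0, 0, 0]
    - [0, 0, 0.2, 0, 0, 0]
    - [0, 0, 0.2, 0, 0, 0]

```text
clock: 8.2
tcp_pos: [0.5886, 0.1883, 0.1721]
eef_rot: [0.716, 0.698, 0.0, -0.0]
contact_force: [-1.0, 0.9, -1.1]
opening: 0.749
finger_force: 34.9
```

>>> play_rows:
  plan:
    - [0, 0, 0.1, 0, 0, 0]
    - [0, 0, 0.15, 0, 0, 0]
    - [0, 0, 0.2, 0, 0, 0]
    - [0, 0, 0.2, 0, 0, 0]

```text
clock: 8.6
tcp_pos: [0.5888, 0.1885, 0.1714]
eef_rot: [0.716, 0.698, 0.001, -0.0]
contact_force: [-3.3, 0.4, 4.8]
opening: 0.743
finger_force: 35.6
```

>>> play_rows:
  plan:
    - [0, 0, 0.05, 0, 0, 0]
    - [0, 0, 0, 0, 0, 0]
    - [0, 0, 0, 0, 0, 0]
    - [0, 0, 0, 0, 0, 0]
  jaw: -0.6

```text
clock: 9.0
tcp_pos: [0.5884, 0.1879, 0.1695]
eef_rot: [0.716, 0.698, -0.0, 0.0]
contact_force: [-1.4, 0.1, -0.0]
opening: 0.803
finger_force: 0.0
```

>>> play_rows:
  plan:
    - [0, 0, 0, 0, 0, 0]
    - [0, 0, 0, 0, 0, 0]
    - [0, 0, 0, 0, 0, 0]
    - [0, 0, 0, 0, 0, 0]
    - [0, 0, 0, 0, 0, 0]
  jaw: -1

```text
clock: 9.5
tcp_pos: [0.5884, 0.188, 0.1698]
eef_rot: [0.716, 0.698, -0.0, 0.0]
contact_force: [0.8, -0.4, -0.1]
opening: 0.997
finger_force: 0.0
```

>>> play_rows:
  plan:
    - [0, 0, -1, 0, 0, 0]
    - [0, 0, -3, 0, 0, 0]
    - [0, 0, -6, 0, 0, 0]
    - [0, 0, -10, 0, 0, 0]
    - [0, 0, -14, 0, 0, 0]
    - [-4, 0, -17, 0, 0, 0]
    - [-8, 0, -19, 0, 0, 0]
    - [-13, 0, -20, 0, 0, 0]

```text
clock: 10.3
tcp_pos: [0.5861, 0.0589, 0.374]
eef_rot: [0.715, 0.699, 0.003, 0.002]
contact_force: [0.8, -0.3, -0.5]
opening: 1.001
finger_force: 0.0
```

>>> play_rows:
  plan:
    - [-4.5, 0, 0, 0, 0, 0]
    - [-9, 0, 0, 0, 0, 0]
    - [-13, 0, 0, 0, 0, 0]
    - [-17, 0, 0, 0, 0, 0]
    - [-21, 0, 0, 0, 0, 0]
    - [-24, 0, 0, 0, 0, 0]
    - [-24, 0, 0, 0, 0, 0]

```text
clock: 11.0
tcp_pos: [0.5783, -0.1849, 0.3702]
eef_rot: [0.718, 0.696, -0.001, 0.001]
contact_force: [0.0, -0.1, -0.6]
opening: 1.0
finger_force: 0.0
```

```bash
python3 - <<'E'
from h import *
o=r.get_obs();print(o["clock"],o["tcp_pos"],o["contact_force"])
im=r.capture("scene")[:,:,::-1]; t=r.capture("top")[:,:,::-1]
cv2.imwrite("pics/e.png",np.hstack([tile(0,im,385,120,80,120,5),tile(0,t,170,130,80,120,5)]))
E
```

```text
11.0 [ 0.57831892 -0.18485595  0.37024155] [ 0.03875524 -0.13561058 -0.57646425]
```

View pics/e.png

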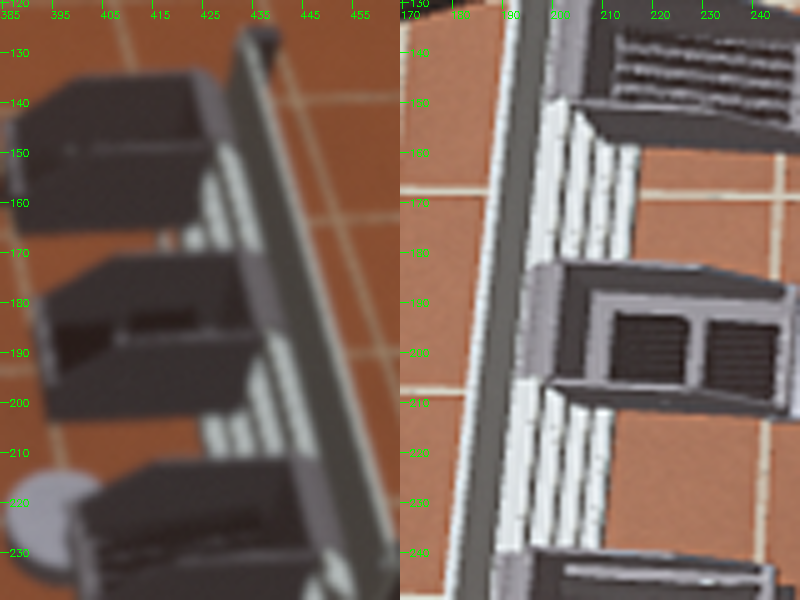

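The bin hangs between the two others, its lip at (197,195) in the top view, in line with theirs. Both guards are inside it and nothing else has moved.

```bash
python3 -c "
from plant import r
print(r.close_job())"
```

```text
the job is handed in; nothing more can be done
None
```

The bin is hung on the top louvre between the two other bins, with both guards in it and nothing else visibly moved, and the job is handed in; no verdict came back.

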